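# Press the brass bushing into the monitor-arm base

### The job

Press the loose brass bushing into the empty socket of the monitor-arm base: set it upright in the blue liner, push it gently straight down until the force rises because its flange has met the socket's rim, then stop and let go. Leave the black bushing standing where it is.

Things in the scene. Friction and masses are not known exactly. Their poses are not given: they have to be found in the camera images.
- brass_bush: The loose brass bushing, 65 mm tall, 0.19 to 0.31 kg, standing upright on the bench. From below: tapered shank 24 mm high (30 mm across at the foot, 36 at the top), flange 64 mm across and 5 mm thick, plain round neck 36 mm across and 36 mm high to grip. Origin: centre of its foot, z up its axis. Not the identical one already seated in the base.
- brass_neck (a point): Point on the loose brass bushing's axis at the height to grip its neck (36 mm across): 51 mm above its foot, 22 mm above the flange's upper face, 14 mm below its top.
- mount: Monitor-arm base fixed to the bench at any yaw: white plate 100 x 215 x 10 mm (origin under its centre, long axis y) with two aluminium sockets, 74 mm outside, 54 mm bore, rims 55 mm above the bench: the empty one at y = -60 mm, and at y = +60 mm one holding a seated brass bushing whose neck stands 41 mm above the rim.
- socket (a point): Centre of the empty socket's rim, on the bore's axis, z up. In the bore is a blue liner, a funnel 48 mm wide at the mouth (level with the rim) and 34 mm at its floor, 12 mm below. A bushing standing on that floor, not yet pressed, has brass_neck 39 mm above this point and its flange 12 mm above the rim; fully home, brass_neck is 27 mm above and the flange lies on the rim.
- liner (a joint): How far the blue liner is pressed down the bore, m: 0 at the start, 0.012 when the bushing's flange lies on the rim. It slides under about 9 N (the bushing's weight included), then the force rises steeply at the rim. It stays where it is left.
- black_bush: A bystander: black plastic bushing of the same shape and size as the brass one, standing upright on the bench. Origin: centre of its foot.
Mind the look-alikes: they are no part of the job. What is shaped like the brass_bush but red is not meant.

How it is judged:
By the outcome, as a careful person would: the job done as asked, in the order asked, and still so for the second after the job is handed in, with the robot touching nothing.
It also fails if it takes over 37 s, if anything falls off the work surface, if the arm or the gripper's body presses on something with over 40 N, if the wrist force passes 120 N, or if a joint passes its speed limit or range.

### The arm

A 6-joint arm with a two-finger parallel gripper is mounted at the origin on the work surface. World frame = base frame: x ahead of the robot, y to its left, z up, the work surface at z = 0. Lengths are in m, angles in rad, forces in N, time in s.
With the tool pointing down it reaches from about 0.25 to 0.775 m from the base axis. Payload 4 kg.
Tool frame: the origin (TCP) lies at the centre of the arm's flange, where the gripper is bolted on; the fingertips stand 199 mm ahead of it and the grasp point (between the pads) lies 180 mm ahead of it (robot.tcp_to_tips is the distance from the TCP to the fingertips, in m); z points along the fingers, y is the line along which they close (so a half turn about z gives the same grasp; the last joint's range is limited). The gripper opens to 94 mm and grips with 3 to 60 N. Pads are 16 mm wide; open, the fingers measure 119 mm over their backs; the gripper's body (75 mm by 177 mm) begins 78 mm behind the grasp point.
Start: joints at [1.08, 0.087, 1.371, -0, 1.684, -0.103], TCP at [0.208, 0.509, 0.405] pointing down, gripper open.
Joint ranges: [-3.1, 3.1], [-0.76, 2.03], [0.27, 2.55], [-1.08, 4.22], [0.17, 2.65], [-2.57, 2.57]. Speed limits (rad/s): [2.79, 2.79, 3.14, 3.14, 3.14, 3.14].

### API

Orientations are given as [roll, pitch, yaw] about the fixed x, y, z axes, in that order (R = Rz(yaw) Ry(pitch) Rx(roll)).
In Python, from bench import telemetry, snapshot, ticket, robot gives the robot as it stands.
- The arm moves only by the tool apply_moves, never from a script. Its argument "moves" is a list that holds one entry, the list of rows, each a list of 5 numbers: the shift along the tool's x, y, z in units of 50 mm (1.0 is 50 mm), then the turn about the tool's z in units of 10 degrees (1.0 is 10 degrees), then the closure, from 0 (fully open) to 1 (shut). A call has 1 to 10 rows; each row is the pose to reach, as a shift and turn from the pose commanded when the call began, along the tool's axes at that moment; what a row does not reach only later rows make up. A row lasts 1/8 s, in which the tool goes at most 62.5 mm and 10.7 degrees, less where a joint would pass 70% of its speed; a pose out of reach is approached as far as the arm can. A call with a gripper value outside its range is refused whole. The fingers move at their own pace and stop on an object; the grip force is fixed at half the most. Time passes only in rows, so rows that repeat a pose let the fingers close. It gives the time, the measured TCP pose, the force, the opening and the grip force at its end, in the units of the state.
- telemetry.get_obs(): the state, without advancing time (a new reading comes with each control period).
- snapshot(name): name is "side" or "top"; returns a dict with "image" (400x640x3 uint8, red, green, blue), "fovy" (degrees; the focal length in pixels is half the picture's height over the tangent of half this angle, whatever the lens; pixels are square), "cx", "cy" (the principal point, pixels), "D" ([k1, k2, p1, p2, k3] as OpenCV has them; the pictures are not rectified), "R" (3x3) and "t" (3): a world point X has camera coordinates R X + t. Camera axes: x right, y down, z forward; pixel columns grow to the right and rows downward; lengths in m; the calibration is good to about 2 mm. A picture is of the moment at which its call begins. There is no depth.
- ticket.close_job(): hands the job in; it is judged then, once.
The state is a dict: "time": time; "joint_positions": joint angles; "qvel": joint speeds; "joint_torque": joint torques, N m; "tool_pos": TCP position; "ee_rot": TCP orientation; "wrist_force": force on the tool from outside, world axes, zero at the start; "wrist_torque": the same for the moment, N m; "width": finger opening in m; "finger_force": force on a finger pad.
Only numpy, scipy, OpenCV 4.12 (cv2) and the standard library are available. Lean on these libraries where they do the work, as an engineer would, in place of code of your own. Each camera call takes 0.05 s, during which the arm holds its last target. There are 200 camera calls.

## Working session

There is one attempt and no reset: what is moved stays moved. The work goes in short steps, Python scripts to look and compute and a tool call to move; the robot and the scene stay as the last step left them, time stands still between calls to the robot, and variables do not carry over. Pictures are saved under pics/ and viewed, at most 10 in all, crops included, and the job is handed in when it is done.

Besides the shell and the picture viewer there is one more tool, called after "Emit:" as name([rows], argument=value, ...), one row to a line, values as JSON. apply_moves: Moves the arm, as the interface text tells. Its arguments: {"type":"object","properties":{"moves":{"type":"array","items":{"type":"array","items":{"type":"array","items":{"type":"number"}}}}},"required":["moves"]}

```bash
mkdir -p pics; cat > h.py <<'E'
import numpy as np, cv2, pickle
from bench import telemetry, snapshot, ticket, robot
def snap(n,f):
    s=snapshot(n); cv2.imwrite(f'pics/{f}.png',cv2.cvtColor(s['image'],cv2.COLOR_RGB2BGR)); pickle.dump(s,open(f'pics/{f}.pkl','wb')); return s
def load(f): return pickle.load(open(f'pics/{f}.pkl','rb'))
def K(s):
    f=200/np.tan(np.radians(s['fovy'])/2); return np.array([[f,0,s['cx']],[0,f,s['cy']],[0,0,1]])
def ray(s,px):
    u=cv2.undistortPoints(np.array([[px]],float),K(s),np.array(s['D'],float))[0,0]
    R=np.array(s['R']);t=np.array(s['t']); d=R.T@np.array([*u,1]); return -R.T@t,d/np.linalg.norm(d)
def tri(s1,p1,s2,p2):
    a,d=ray(s1,p1);b,e=ray(s2,p2); k=np.linalg.lstsq(np.c_[d,-e],b-a,rcond=None)[0]
    A=a+k[0]*d;B=b+k[1]*e; return (A+B)/2,np.linalg.norm(A-B)
def atz(s,p,z):
    a,d=ray(s,p); return a+d*(z-a[2])/d[2]
def proj(s,X): return cv2.projectPoints(np.array(X,float).reshape(-1,3),cv2.Rodrigues(np.array(s['R'],float))[0],np.array(s['t'],float),K(s),np.array(s['D'],float))[0][:,0]
E
python3 - <<'E'
from h import *
for n in('side','top'):
    s=snap(n,n+'0'); print(n,s['fovy'],s['cx'],s['cy'],s['D'],-np.array(s['R']).T@s['t'],np.array(s['R'])[2])
o=telemetry.get_obs();print(o)
E
```

```text
side 48.83356276283622 318.9808051973278 204.94624807590404 [0.00382462 0.         0.         0.         0.        ] [-0.08824025 -0.4764429   0.63867059] [ 0.59399282  0.56554105 -0.57213272]
top 44.14069800755367 319.9591558516413 206.89390668397073 [-0.07211319  0.          0.          0.          0.        ] [0.43745722 0.06447534 1.16345258] [ 0.07360307  0.01712803 -0.99714052]
{'time': 0.1, 'joint_positions': array([ 1.07991271e+00,  8.78776405e-02,  1.37207841e+00, -2.70786696e-05,
        1.68359477e+00, -1.03127708e-01]), 'qvel': array([ 0.00158295, -0.00220288, -0.00544341, -0.00068092, -0.00060229,
       -0.00017322]), 'joint_torque': array([ 2.31843464e-03, -3.41250193e+01, -3.03302729e+01,  7.20726396e-02,
        3.03134252e-02, -1.10941357e-04]), 'tool_pos': array([0.20793712, 0.50907173, 0.40363526]), 'ee_rot': array([-3.13964212e+00, -1.74813786e-04,  2.75383355e+00]), 'wrist_force': array([-0.3925426 , -0.54865214, -0.25035947]), 'wrist_torque': array([ 0.00621608,  0.02853828, -0.03732802]), 'finger_force': 0.0, 'width': 0.0939185236361798}
```

View pics/side0.png

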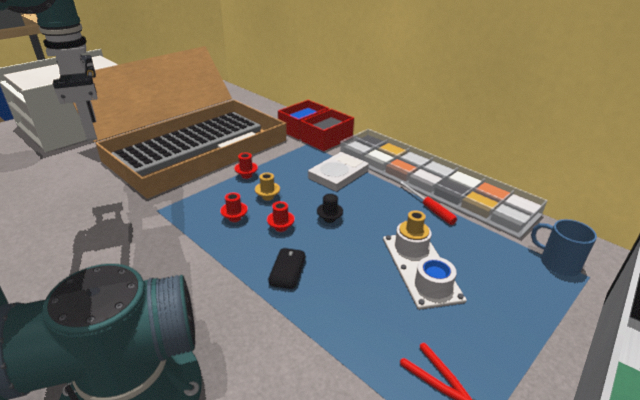

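View pics/top0.png

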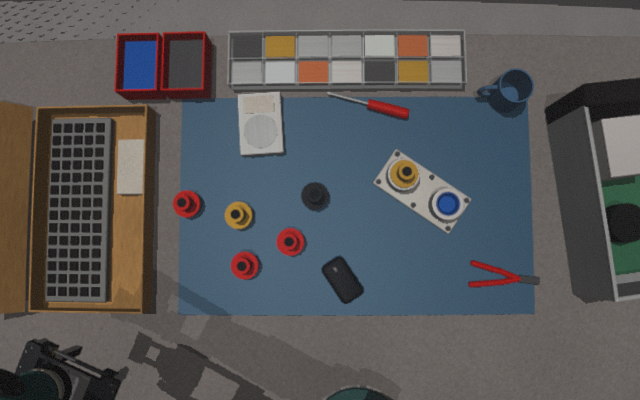

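Side picture: loose brass bushing at about (267,186), black one at (330,208), empty socket at (436,270). Top picture: loose brass (238,215), black (315,195), seated brass (403,173), empty socket (446,204). The red bushings are look-alikes.

```bash
python3 - <<'E'
from h import *
a=cv2.imread('pics/side0.png');b=cv2.imread('pics/top0.png')
def c(im,x,y,w=66,h=50): return cv2.resize(im[y-h//2:y+h//2,x-w//2:x+w//2],(396,300),interpolation=cv2.INTER_CUBIC)
cv2.imwrite('pics/m.png',np.vstack([np.hstack([c(a,267,186),c(a,436,270)]),np.hstack([c(b,238,215),c(b,446,204)])]))
s=load('side0');t=load('top0')
for n,p,q in(('brass neck top',(267,177),(237,214.5)),('socket rim',(436,270),(446,204)),('seated top',(416,216),(402.5,172))):print(n,tri(s,p,t,q))
E
```

```text
brass neck top (array([0.50259643, 0.26898853, 0.06338843]), np.float64(0.00200046672799884))
socket rim (array([ 0.52738717, -0.20457442,  0.04836181]), np.float64(0.005187701831279516))
seated top (array([ 0.59618562, -0.10218505,  0.08918044]), np.float64(0.009617492223465205))
```

View pics/m.png

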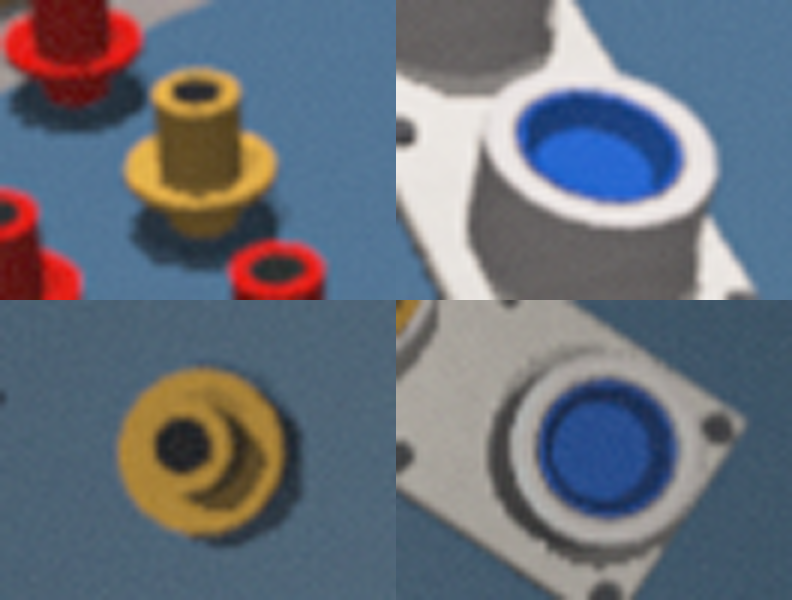

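Crops: the brass neck's top opening is at side (266.3,175.8) and top (234.8,213.7). Its flange centre is at top (238.1,214.8). The blue liner's mouth is at side (436.5,268.8) and top (447.7,203.1).

```bash
python3 - <<'E'
from h import *
s=load('side0');t=load('top0')
B,e=tri(s,(266.3,175.8),t,(234.8,213.7));S,e2=tri(s,(436.5,268.8),t,(447.7,203.1))
print(B,e,S,e2)
print('brass at z: top',atz(t,(234.8,213.7),.065),'side',atz(s,(266.3,175.8),.065),'flange top',atz(t,(238.1,214.8),.027))
print('flange side',atz(s,(234+200/6-.5,161+170/6-.5),.027))
print('socket top',atz(t,(447.7,203.1),.055),'side',atz(s,(436.5,268.8),.055))
o=telemetry.get_obs();from scipy.spatial.transform import Rotation as Q
R=Q.from_euler('xyz',o['ee_rot']).as_matrix();print(R,R.T@(B*[1,1,0]+[0,0,.231]-o['tool_pos'])/.05)
E
```

```text
[0.50439342 0.27383647 0.06402919] 0.002082024301987313 [ 0.52821407 -0.2062542   0.05222296] 0.0021068418105255637
brass at z: top [0.5035585  0.27434955 0.065     ] side [0.50408645 0.27177888 0.065     ] flange top [0.50328114 0.27386973 0.027     ]
flange side [0.50286988 0.27121177 0.027     ]
socket top [ 0.52736901 -0.20468983  0.055     ] side [ 0.52615355 -0.20824469  0.055     ]
[[-9.25758685e-01  3.78113804e-01 -8.99360115e-04]
 [ 3.78114833e-01  9.25757067e-01 -1.73962228e-03]
 [ 1.74813785e-04 -1.95053183e-03 -9.99998082e-01]] [-7.26846219 -2.10679517  3.45555064]
```

Emit:
apply_moves([
  [[-1.2,-0.35,0,0,0],[-2.4,-0.7,0,0,0],[-3.6,-1.05,0,0,0],[-4.8,-1.4,0,0,0],[-6,-1.75,0.3,0,0],[-7,-2.05,1,0,0],[-7.26,-2.13,1.7,0,0],[-7.26,-2.13,2.1,0,0],[-7.26,-2.13,2.1,0,0],[-7.26,-2.13,2.1,0,0]],
])

```text
time: 1.35
tool_pos: [0.5038, 0.2736, 0.3006]
ee_rot: [3.141, 0.001, 2.754]
wrist_force: [-0.1, 0.1, 0.3]
width: 0.0939
finger_force: 0.0
```

```bash
python3 - <<'E'
from h import *
s=snap('side','s1');t=snap('top','t1')
o=telemetry.get_obs();print(o['time'],o['tool_pos'],o['ee_rot'])
from scipy.spatial.transform import Rotation as Q
R=Q.from_euler('xyz',o['ee_rot']).as_matrix()
print(proj(s,o['tool_pos']+R@[0,0,.199]))
a=cv2.imread('pics/s1.png')[90:240,180:380];b=cv2.imread('pics/t1.png')[140:290,140:340]
cv2.imwrite('pics/m1.png',np.hstack([cv2.resize(i,(400,300)) for i in(a,b)]))
E
```

```text
1.45 [0.50388219 0.273767   0.30141231] [3.13947598e+00 2.07350791e-03 2.75444280e+00]
[[265.04679392 162.35963059]]
```

View pics/m1.png

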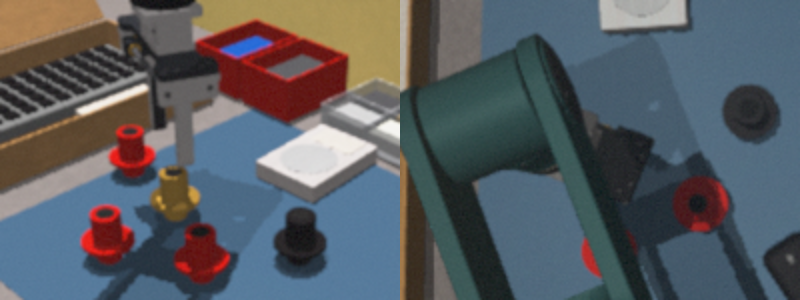

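Side crop: the open fingers straddle the axis of the brass neck, with tips at crop (183,165) and (157,125). Their midpoint matches the projected tip centre within about 1 px, so the arm can descend and grip.

Emit:
apply_moves([
  [[0,0,0.5,0,0],[0,0,0.95,0,0],[0,0,1.2,0,0],[0,0,1.33,0,0],[0,0,1.33,0,0.4],[0,0,1.33,0,0.8],[0,0,1.33,0,1],[0,0,1.33,0,1],[0,0,1.33,0,1],[0,0,1.33,0,1]],
])

```text
time: 2.7
tool_pos: [0.5038, 0.2733, 0.2332]
ee_rot: [3.141, 0.0, 2.754]
wrist_force: [0.1, 0.1, -0.2]
width: 0.0373
finger_force: 0.0
```

Emit:
apply_moves([
  [[0,0,0,0,1],[0,0,0,0,1],[0,0,0,0,1],[0,0,-0.2,0,1],[0,0,-0.7,0,1],[0,0,-1.3,0,1],[0,0,-1.9,0,1],[0,0,-2.3,0,1],[0,0,-2.4,0,1],[0,0,-2.4,0,1]],
])

```text
time: 3.95
tool_pos: [0.5036, 0.2733, 0.3529]
ee_rot: [-3.141, -0.0, 2.754]
wrist_force: [0.0, -0.4, -2.6]
width: 0.0355
finger_force: 30.0
```

```bash
python3 - <<'E'
from h import *
s=snap('side','s2');t=load('top0')
o=telemetry.get_obs();print(o['time'],o['tool_pos'],o['ee_rot'],o['width'],o['finger_force'],o['wrist_force'],o['wrist_torque'])
p=o['tool_pos']
for z in(.065,.0265,0):print(z,proj(s,[p[0],p[1],p[2]-.233+z]))
a=s['image'][:,:,::-1][60:210,200:350]
cv2.imwrite('pics/m2.png',cv2.resize(a,(600,600),interpolation=cv2.INTER_CUBIC))
E
```

```text
4.0 [0.50354604 0.27319901 0.35209626] [-3.14035237e+00 -1.33219399e-03  2.75378623e+00] 0.03538829786740597 29.997310638427734 [-1.58982239 -0.52125487 -2.93376677] [-0.01509267  0.00887883  0.01471215]
0.065 [[263.15638583 132.18430065]]
0.0265 [[264.0375011  146.85493442]]
0 [[264.62266378 156.60196407]]
```

View pics/m2.png

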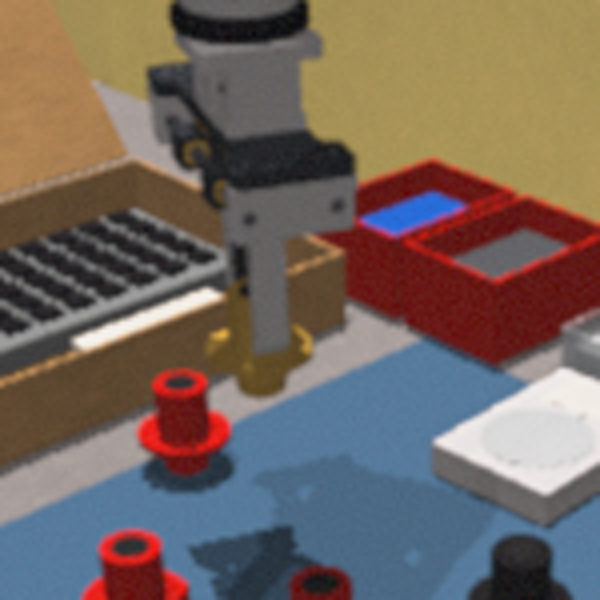

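Crop: the brass bushing is held upright, flange centre about (260,345) and foot about (262,388). That agrees with the projection within 1 px, so I'll carry it over to the socket.

Emit:
apply_moves([
  [[-0.15,-0.3,0,0,1],[-0.5,-1.1,0,0,1],[-0.93,-2,0,0,1],[-1.4,-3,0,0,1],[-1.86,-4,0,0,1],[-2.33,-5,0,0,1],[-2.8,-6,0,0,1],[-3.26,-7,0,0,1],[-3.7,-7.9,0,0,1],[-3.95,-8.5,0,0,1]],
])

```text
time: 5.25
tool_pos: [0.5248, -0.198, 0.352]
ee_rot: [-3.141, -0.002, 2.751]
wrist_force: [-0.2, -0.2, -2.7]
width: 0.0351
finger_force: 30.0
```

Emit:
apply_moves([
  [[-0.1,-0.2,0,0,1],[-0.1,-0.2,0.2,0,1],[-0.1,-0.2,0.3,0,1],[-0.1,-0.2,0.3,0,1]],
])

```text
time: 5.75
tool_pos: [0.5266, -0.2047, 0.3371]
ee_rot: [3.141, -0.002, 2.756]
wrist_force: [-0.8, 0.1, -1.8]
width: 0.0352
finger_force: 30.0
```

```bash
python3 - <<'E'
from h import *
s=snap('side','s3');t=snap('top','t3')
o=telemetry.get_obs();print(o['time'],o['tool_pos'],o['ee_rot'],o['width'],o['finger_force'],o['wrist_force'])
p=o['tool_pos']
for z in(.0265,0):print(z,proj(s,[p[0],p[1],p[2]-.233+z])-[370,160])
a=s['image'][:,:,::-1][160:310,370:520];b=t['image'][:,:,::-1][130:280,350:500]
cv2.imwrite('pics/m3.png',np.hstack([cv2.resize(i,(400,400),interpolation=cv2.INTER_CUBIC) for i in(a,b)]))
E
```

```text
5.85 [ 0.5268385  -0.20499842  0.3381596 ] [ 3.14140679e+00 -9.52412501e-05  2.75535120e+00] 0.03554839660575545 29.99738484621048 [-0.22970941 -0.15069438 -1.66984416]
0.0265 [[72.27576184 76.9645672 ]]
0 [[69.75724046 87.99552791]]
```

View pics/m3.png

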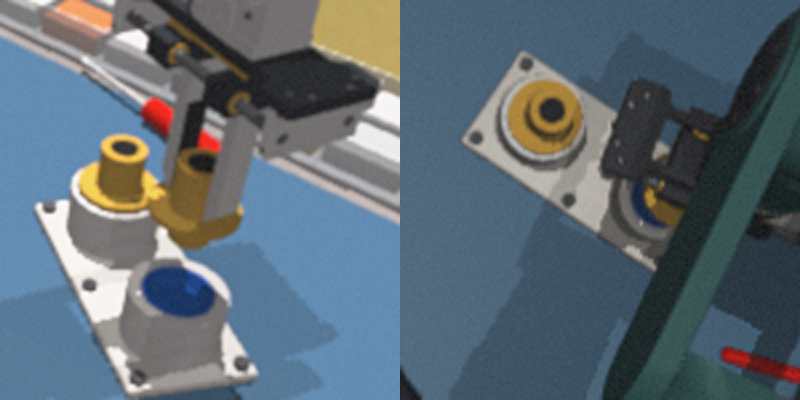

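Left crop: the brass bushing hangs above and behind the empty socket with its flange centre near (195,205), offset from the projection by the same 1 px as before. The seated bushing is clear in the right crop. Lowering into the mouth of the liner.

Emit:
apply_moves([
  [[0,-0.02,0.3,0,1],[0,-0.02,0.6,0,1],[0,-0.02,0.8,0,1],[0,-0.02,0.9,0,1],[0,-0.02,0.95,0,1],[0,-0.02,0.95,0,1],[0,-0.02,0.95,0,1]],
])

```text
time: 6.72
tool_pos: [0.5265, -0.207, 0.2913]
ee_rot: [3.142, 0.001, 2.754]
wrist_force: [-0.2, -0.6, -2.6]
width: 0.0355
finger_force: 30.0
```

```bash
python3 - <<'E'
from h import *
s=snap('side','s4')
o=telemetry.get_obs();print(o['time'],o['tool_pos'],o['ee_rot'],o['width'],o['finger_force'],o['wrist_force'])
p=o['tool_pos']
print((proj(s,[[p[0],p[1],p[2]-.233+z] for z in(.0265,0)]+[[.5268,-.2062,.055]])-[385,190])*6)
a=s['image'][:,:,::-1][190:290,385:485]
cv2.imwrite('pics/m4.png',cv2.resize(a,(600,600),interpolation=cv2.INTER_CUBIC))
E
```

```text
6.775 [ 0.52648752 -0.20699812  0.29124327] [3.14159103e+00 1.11817198e-03 2.75371400e+00] 0.03560338230431616 29.9973526597023 [ 0.57900081 -0.21413613 -1.49306994]
[[322.18386657 400.86609838]
 [307.91505129 462.94467654]
 [304.58234909 468.7025085 ]]
```

View pics/m4.png

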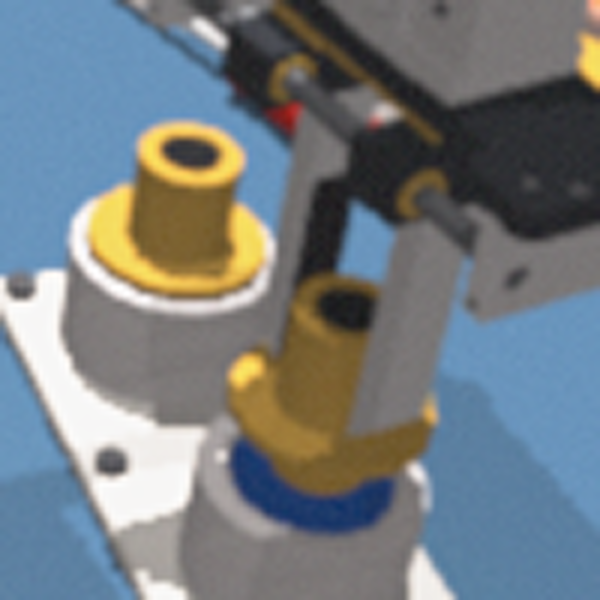

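Crop: the foot is at about (318,470), inside the liner's mouth, whose centre is near (313,470). It sits about 1 mm too far right, so I'll correct that and go on down gently.

Emit:
apply_moves([
  [[0.015,0.015,0.05,0,1],[0.015,0.015,0.1,0,1],[0.015,0.015,0.15,0,1],[0.015,0.015,0.2,0,1],[0.015,0.015,0.24,0,1],[0.015,0.015,0.24,0,1]],
])

```text
time: 7.52
tool_pos: [0.5259, -0.2059, 0.2784]
ee_rot: [3.141, -0.001, 2.754]
wrist_force: [0.3, 0.3, -2.6]
width: 0.0355
finger_force: 30.0
```

Emit:
apply_moves([
  [[0,0,0.02,0,1],[0,0,0.04,0,1],[0,0,0.06,0,1],[0,0,0.06,0,1]],
])

```text
time: 8.02
tool_pos: [0.526, -0.2059, 0.2762]
ee_rot: [3.142, 0.0, 2.754]
wrist_force: [-0.0, 0.3, 0.3]
width: 0.0354
finger_force: 30.0
```

Emit:
apply_moves([
  [[0,0,0.02,0,1],[0,0,0.04,0,1],[0,0,0.06,0,1],[0,0,0.06,0,1]],
])

```text
time: 8.52
tool_pos: [0.526, -0.2059, 0.2743]
ee_rot: [-3.142, 0.001, 2.754]
wrist_force: [-2.9, 0.1, 4.7]
width: 0.0357
finger_force: 30.0
```

```bash
python3 - <<'E'
from h import *
s=snap('side','s5')
for i in range(6):
    snapshot('top');o=telemetry.get_obs();print(o['tool_pos'],o['wrist_force'].round(2),o['wrist_torque'].round(3))
a=s['image'][:,:,::-1][190:290,385:485]
cv2.imwrite('pics/m5.png',cv2.resize(a,(600,600),interpolation=cv2.INTER_CUBIC))
E
```

```text
[ 0.52596986 -0.20587676  0.27432516] [-2.34  0.92  5.69] [ 0.258  0.551 -0.049]
[ 0.5259823  -0.20588206  0.27431299] [-2.55  1.66  5.96] [0.271 0.568 0.001]
[ 0.52595003 -0.20591711  0.27430411] [-2.27  0.61  5.45] [ 0.291  0.604 -0.029]
[ 0.52595312 -0.20591555  0.27430523] [-2.32  1.44  5.19] [0.219 0.56  0.037]
[ 0.52595679 -0.20590295  0.27430563] [-2.24  0.35  6.01] [ 0.299  0.577 -0.004]
[ 0.5259617  -0.2059022   0.27432211] [-2.21  0.49  5.62] [0.265 0.55  0.026]
```

View pics/m5.png

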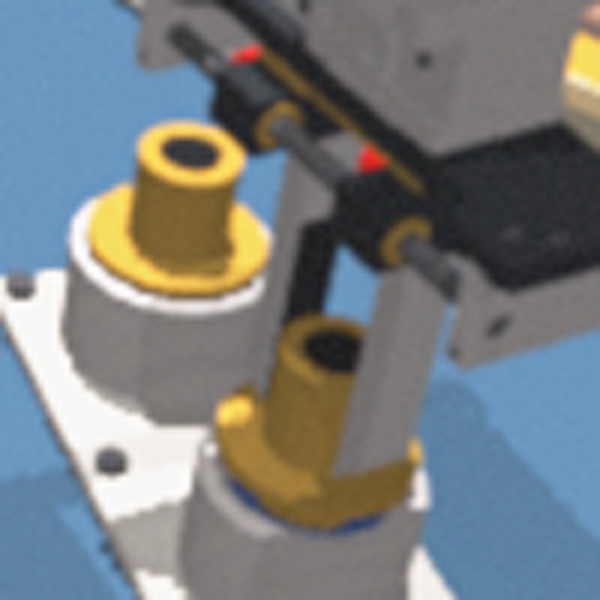

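Crop: the bushing stands in the funnel, flange centre about (318,460) above the rim. The lateral force and moment say the foot leans on the funnel wall along tool −x, so I'll ease it 1 mm along tool +x.

Emit:
apply_moves([
  [[0.01,0,0,0,1],[0.02,0,0,0,1],[0.02,0,0,0,1],[0.02,0,0,0,1]],
])

```text
time: 9.38
tool_pos: [0.5254, -0.2057, 0.2743]
ee_rot: [-3.142, 0.003, 2.754]
wrist_force: [-0.9, 0.4, 5.4]
width: 0.0352
finger_force: 30.0
```

```bash
cat > r.py <<'E'
from h import *
F=[];T=[]
for i in range(4):
    snapshot('top');o=telemetry.get_obs();F.append(o['wrist_force']);T.append(o['wrist_torque'])
print(o['time'],o['tool_pos'],np.mean(F,0).round(2),np.mean(T,0).round(3),o['ee_rot'],o['width'])
E
python3 r.py
```

```text
9.575 [ 0.52546698 -0.20570941  0.27430478] [-0.75  0.76  5.4 ] [ 0.179  0.243 -0.003] [-3.14158562e+00  3.13368223e-03  2.75380650e+00] 0.03555726189766076
```

Emit:
apply_moves([
  [[0.01,0,0.02,0,1],[0.01,0,0.04,0,1],[0.01,0,0.06,0,1],[0.01,0,0.08,0,1],[0.01,0,0.08,0,1]],
])

```text
time: 10.2
tool_pos: [0.5252, -0.2056, 0.2704]
ee_rot: [-3.142, 0.004, 2.754]
wrist_force: [0.7, 0.3, 5.6]
width: 0.0354
finger_force: 30.0
```

Emit:
apply_moves([
  [[0,0,0.02,0,1],[0,0,0.04,0,1],[0,0,0.06,0,1],[0,0,0.06,0,1]],
])

```text
time: 10.7
tool_pos: [0.5252, -0.2056, 0.2674]
ee_rot: [-3.142, 0.004, 2.754]
wrist_force: [0.0, -0.2, 5.2]
width: 0.0354
finger_force: 30.0
```

Emit:
apply_moves([
  [[0,0,0.02,0,1],[0,0,0.04,0,1],[0,0,0.04,0,1]],
])

```text
time: 11.08
tool_pos: [0.5252, -0.2056, 0.2654]
ee_rot: [-3.142, 0.004, 2.754]
wrist_force: [0.3, 0.7, 5.7]
width: 0.0355
finger_force: 30.0
```

```bash
python3 r.py
```

```text
11.275 [ 0.52521058 -0.20561126  0.26538808] [0.08 0.63 5.7 ] [0.111 0.096 0.016] [-3.14157489  0.00405936  2.75376438] 0.03574178294636371
```

Sliding at a steady force with almost no lateral load. Continuing in 1 mm steps until the force rises.

Emit:
apply_moves([
  [[0,0,0.01,0,1],[0,0,0.02,0,1],[0,0,0.02,0,1]],
])

```text
time: 11.65
tool_pos: [0.5252, -0.2056, 0.2645]
ee_rot: [-3.142, 0.004, 2.754]
wrist_force: [-1.3, 1.2, 5.6]
width: 0.0355
finger_force: 30.0
```

Emit:
apply_moves([
  [[0,0,0.01,0,1],[0,0,0.02,0,1],[0,0,0.02,0,1]],
])

```text
time: 12.02
tool_pos: [0.5252, -0.2056, 0.2642]
ee_rot: [-3.142, 0.004, 2.754]
wrist_force: [-1.9, 0.5, 8.2]
width: 0.0354
finger_force: 30.0
```

Emit:
apply_moves([
  [[0,0,0.01,0,1],[0,0,0.01,0,1]],
])

```text
time: 12.28
tool_pos: [0.5252, -0.2056, 0.2642]
ee_rot: [-3.142, 0.005, 2.754]
wrist_force: [-1.6, 0.6, 10.4]
width: 0.036
finger_force: 30.0
```

Emit:
apply_moves([
  [[0,0,0.01,0,1],[0,0,0.02,0,1],[0,0,0.02,0,1]],
])

```text
time: 12.65
tool_pos: [0.5252, -0.2056, 0.2641]
ee_rot: [-3.141, 0.005, 2.754]
wrist_force: [-3.9, 1.8, 13.7]
width: 0.0353
finger_force: 30.0
```

Emit:
apply_moves([
  [[0,0,0.01,0,1],[0,0,0.02,0,1],[0,0,0.02,0,1]],
])

```text
time: 13.02
tool_pos: [0.5251, -0.2056, 0.2641]
ee_rot: [-3.141, 0.005, 2.754]
wrist_force: [-4.0, 1.6, 17.8]
width: 0.0353
finger_force: 30.0
```

```bash
python3 r.py; python3 - <<'E'
from h import *
s=snap('side','s6')
a=s['image'][:,:,::-1][190:290,385:485]
cv2.imwrite('pics/m6.png',cv2.resize(a,(600,600),interpolation=cv2.INTER_CUBIC))
E
```

```text
13.225 [ 0.5251542  -0.20554846  0.26411127] [-4.98  2.32 17.  ] [0.651 1.013 0.02 ] [-3.14141666  0.00542585  2.75391872] 0.035525159161092466
```

View pics/m6.png

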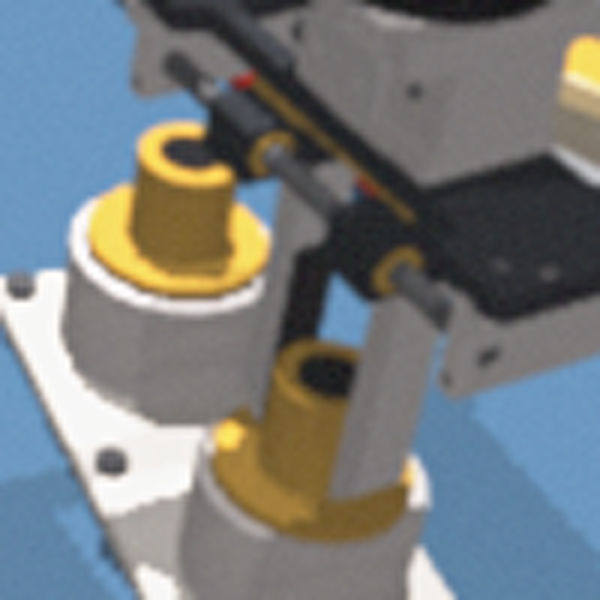

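Crop: the flange lies on the rim all round. The foot is now 30.9 mm above its standing height (31 mm expected when fully home), and the force has risen to about 20 N. I'll ease off the load, release and back away.

Emit:
apply_moves([
  [[0,0,-0.02,0,1],[0,0,-0.05,0,1],[0,0,-0.05,0,0.5],[0,0,-0.05,0,0.2],[0,0,-0.05,0,0],[0,0,-0.05,0,0],[0,0,-0.05,0,0],[0,0,-0.05,0,0]],
])

```text
time: 14.28
tool_pos: [0.5246, -0.2054, 0.2616]
ee_rot: [3.142, -0.0, 2.754]
wrist_force: [0.3, -0.6, 0.1]
width: 0.0916
finger_force: 0.0
```

Emit:
apply_moves([
  [[0,0,0,0,0],[0,0,0,0,0],[0,0,-0.2,0,0],[0,0,-0.6,0,0],[0,0,-1.1,0,0],[0,0,-1.7,0,0],[0,0,-2.4,0,0],[0,0,-2.8,0,0],[0,0,-3,0,0],[0,0,-3,0,0]],
])

```text
time: 15.52
tool_pos: [0.5246, -0.2053, 0.4125]
ee_rot: [-3.142, 0.002, 2.754]
wrist_force: [-0.5, -0.1, 0.1]
width: 0.0941
finger_force: 0.0
```

Emit:
apply_moves([
  [[0.5,0.8,0,0,0],[1.2,1.8,0,0,0],[1.8,2.7,0,0,0],[2.4,3.6,0,0,0],[3,4.5,0,0,0],[3.5,5.2,0,0,0],[3.7,5.5,0,0,0],[3.7,5.5,0,0,0]],
])

```text
time: 16.52
tool_pos: [0.4568, 0.1202, 0.4104]
ee_rot: [-3.14, -0.002, 2.756]
wrist_force: [0.1, -0.3, 0.5]
width: 0.0939
finger_force: 0.0
```

```bash
python3 - <<'E'
from h import *
s=snap('side','s7');t=snap('top','t7');print(telemetry.get_obs()['time'])
a=s['image'][:,:,::-1][195:295,380:480];b=t['image'][:,:,::-1][100:300,300:500]
cv2.imwrite('pics/m7.png',np.hstack([cv2.resize(i,(400,400),interpolation=cv2.INTER_CUBIC) for i in(a,b)]))
E
```

```text
16.625
```

View pics/m7.png

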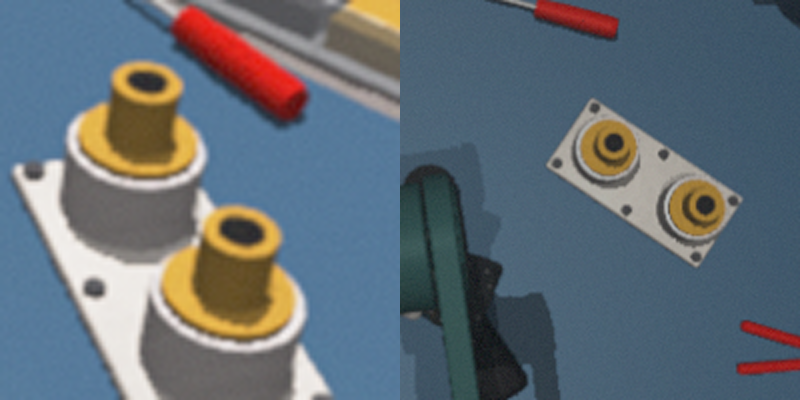

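Both crops show the brass bushing seated upright and flush, at crop (230,285) and (697,207), just like its twin. The arm is clear of everything.

```bash
python3 -c "
from h import *
print(ticket.close_job())"
```

```text
the job is handed in; nothing more can be done
None
```

The loose brass bushing is pressed fully home in the empty socket with its flange on the rim, released and clear of the robot; the black bushing was not touched, and the job was handed in at about 17 s (verdict not shown).

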